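# Rack the sensor modules and lock the dock

## Robot

A 7-joint arm with a two-finger parallel gripper is mounted at the origin on the work surface. World frame = base frame: x ahead of the robot, y to its left, z up, the work surface at z = 0. Lengths are in m, angles in rad, forces in N, time in s.
With the tool pointing down it reaches from about 0.4 to 0.875 m from the base axis. Payload 19.3 kg.
Tool frame: the origin (TCP) lies at the very end of the fingers, on their centre line; the grasp point (between the pads) lies 19 mm behind it; z points along the fingers, y is the line along which they close (so a half turn about z gives the same grasp; the last joint's range is limited). The gripper opens to 85 mm and grips with 20 to 120 N. Pads are 22 mm wide; open, the fingers measure 114 mm over their backs; the gripper's body (76 mm by 85 mm) begins 54 mm behind the grasp point. The pads swing forward as they close: fully open they stand 13 mm farther back than shut.
Start: joints at [-1.282, 0.521, -0.036, 1.599, 0.021, 1.021, -0.113], TCP at [0.219, 0.585, 0.231] pointing down, gripper open.
Joint ranges: [-2.91, 2.91], [-0.3, 2.13], [-1.5, 1.42], [0.17, 2.43], [-1.26, 4.41], [0.16, 1.93], [-2.52, 2.52]. Speed limits (rad/s): [1.89, 1.89, 2.39, 2.39, 3.01, 3.01, 3.01].

## Interface

Orientations are given as [roll, pitch, yaw] about the fixed x, y, z axes, in that order (R = Rz(yaw) Ry(pitch) Rx(roll)).
In Python, from workcell import bot gives the robot as it stands. The module is installed in compiled form; this text tells all that it offers.
- The arm moves only by the tool apply_moves, never from a script. Its arguments are lists of equal length, an entry for each row: "claw": the finger opening in m, from 0 to 0.0854; "xyz": the shift along the tool's x, y, z in m, a list of three; "twist": the turn, a rotation vector about the tool's x, y, z in rad, a list of three. A call has 1 to 20 rows; each row shifts and turns the commanded pose from where the row before left it, along the tool's axes as they then stand; what a row does not reach is not made up. A row lasts 1/10 s, in which the tool goes at most 50 mm and 8.59 degrees, less where a joint would pass 70% of its speed; a pose out of reach is approached as far as the arm can. A call with a gripper value outside its range is refused whole. The fingers move at their own pace and stop on an object; "force" is the grip in N (left out, the last holds). Time passes only in rows, so rows that do not move let the fingers close. It gives the time, the measured TCP pose, the force, the opening and the grip force at its end, in the units of the state.
- bot.observe(): the state, without advancing time (a new reading comes with each control period).
- bot.grab_frame(name): name is "scene" or "top"; returns a dict with "img" (420x560x3 uint8, red, green, blue), "vfov" (degrees; the focal length in pixels is half the picture's height over the tangent of half this angle, whatever the lens; pixels are square), "cx", "cy" (the principal point, pixels), "view" (4x4, takes a point from world to camera coordinates). Camera axes: x right, y up, looking along -z (the intrinsics and any distortion apply to the point x, -y, -z); pixel columns grow to the right and rows downward; lengths in m; the calibration is good to about 2 mm. A picture is of the moment at which its call begins. There is no depth.
- bot.job_done(): hands the job in; it is judged then, once.
Trained networks look in the newest picture that a camera, given by its name, has taken for a name from the list of things; names that differ only in an ending like _2 or _b are one class to them, and where a whole thing is asked for, a point or a joint stands for the part that bears it (a point fixed in the world has none). Each returns a list of dicts, best first, with "score" (0 to 1); they miss things now and then, are a little off and sometimes report something else, mostly with a low value. They report only what shows in the picture. A call takes as long as a camera call.
- bot.find_in(camera, query): "position" ([x, y, z] in m, in world coordinates, good to about 4 mm: the middle of the surface that is visible of it).
The state is a dict: "clock": time; "qpos": joint angles; "qd": joint speeds; "joint_efforts": joint torques, N m; "position": TCP position; "tool_rot": TCP orientation; "force": force on the tool from outside, world axes, zero at the start; "moment": the same for the moment, N m; "grip_width": finger opening in m; "finger_force": force on a finger pad.
Only numpy, scipy, OpenCV 4.12 (cv2) and the standard library are available. Lean on these libraries where they do the work, as an engineer would, in place of code of your own. Each camera call takes 0.05 s, during which the arm holds its last target. There are 200 camera calls.

## Task

Put the lab's sensor modules away: turn the dock's lock collar to its open mark, stand every module that lies on the bench upright on its short thin edge in a bay of its own, down on the bay floor, and then turn the collar to its locked mark so that its arms lie over the modules. Do not knock over the spool, the bottle or the mug.

Things in the scene. Friction and masses are not known exactly. Their poses are not given: they have to be found in the camera images.
- dock: The module dock: aluminium base plate 110 x 320 x 12 mm on the bench, with a round post in the middle. Origin: centre of the plate's underside, at bench height; z up; its y axis runs along the row of four bays, whose centres are at y = -121, -66, +66, +121 mm, x = 0. Each bay is a pocket 34 mm (y) by 74 mm (x) within black walls that rise 38 mm above its floor; the floor is 12 mm above the bench.
- collar (a joint): Lock collar captive on top of the post, hinge on the vertical post axis, rad, counter-clockwise from above positive. 0 = open mark: its two opposite keeper arms lie along the dock's x axis, clear of all bays; 1.571 = locked mark: arms along the dock's y axis, over the bays. The stops are beyond the marks (-0.2 and 1.8). Friction of about 0.06 N m holds it where it is left. It starts between 0.9 and 1.6.
- collar_grip (a point): Middle of the collar's upright black grip wing, on the post axis, 137 mm above the bench. Wing 58 mm long in line with the keeper arms (its x axis), 14 mm thick, from 114 to 152 mm above the bench. The flat arms below it are 20 mm wide, reach 135 mm from the axis, and lie 104 to 114 mm above the bench, 8 mm over the tops of standing modules.
- locked_mark (a point): White tick on the +y side of the fixed dark disc (76 mm diameter, top 100 mm above the bench) under the collar; another is opposite. These are the locked marks: the keeper arms lie over them when locked. Axes as the dock's.
- open_mark (a point): Black painted bar on the base plate on the -x side of the post, 12 mm above the bench; another is opposite. These are the open marks: the keeper arms lie above them when open.
- module0_c (a point): A sensor module: light grey plastic box, 60 mm (its x) x 84 mm (its y) x 26 mm (its z), about 150 g, alike at both ends, a dark window on one large face. Point: its centre. It starts lying flat on the bench (centre 13 mm up). Standing in a bay its y axis is vertical, either end down, its centre 54 mm and its top 96 mm above the bench. Three or four modules are present.
- module1_c (a point): A sensor module: light grey plastic box, 60 mm (its x) x 84 mm (its y) x 26 mm (its z), about 150 g, alike at both ends, a dark window on one large face. Point: its centre. It starts lying flat on the bench (centre 13 mm up). Standing in a bay its y axis is vertical, either end down, its centre 54 mm and its top 96 mm above the bench. Three or four modules are present.
- module2_c (a point): A sensor module: light grey plastic box, 60 mm (its x) x 84 mm (its y) x 26 mm (its z), about 150 g, alike at both ends, a dark window on one large face. Point: its centre. It starts lying flat on the bench (centre 13 mm up). Standing in a bay its y axis is vertical, either end down, its centre 54 mm and its top 96 mm above the bench. Three or four modules are present.
- module3_c (a point): A sensor module: light grey plastic box, 60 mm (its x) x 84 mm (its y) x 26 mm (its z), about 150 g, alike at both ends, a dark window on one large face. Point: its centre. It starts lying flat on the bench (centre 13 mm up). Standing in a bay its y axis is vertical, either end down, its centre 54 mm and its top 96 mm above the bench. Three or four modules are present.
- spool: Bystander: empty white plastic spool, 100 mm diameter, 66 mm tall, standing; origin under its centre.
- glue: Bystander: slim white bottle, 40 mm diameter, 110 mm tall; origin under its centre.
- mug: Bystander: white mug, 80 mm diameter, 90 mm tall; origin under its centre.

How it is judged:
On the way, in this order (a step that is already met when the one before it is completed fails the run):
1. the collar is turned to its open mark (within 0.2 rad) (value of joint collar between -0.25 and 0.2 rad), for 0.2 s.
2. every module present stands upright in a bay (x of module0_c in the frame of dock between -0.012 and 0.012 m and z of module0_c in the frame of dock between 0.049 and 0.06 m and y of module0_c in the frame of dock between -0.135 and 0.135 m and angle between the y axis of each of module0_c, module1_c, module2_c, module3_c and the z axis of dock, either way round below 0.12 rad and x of module1_c in the frame of dock between -0.012 and 0.012 m and z of module1_c in the frame of dock between 0.049 and 0.06 m and y of module1_c in the frame of dock between -0.135 and 0.135 m and x of module2_c in the frame of dock between -0.012 and 0.012 m and z of module2_c in the frame of dock between 0.049 and 0.06 m and y of module2_c in the frame of dock between -0.135 and 0.135 m and x of module3_c in the frame of dock between -0.012 and 0.012 m and z of module3_c in the frame of dock between 0.049 and 0.06 m and y of module3_c in the frame of dock between -0.135 and 0.135 m), for 0.2 s.
3. the collar is at its locked mark (within 0.12 rad) (value of joint collar between 1.45 and 1.69 rad), for 0.2 s.
At the end, for the whole second after the job is handed in: Every module present stands in a bay on its short thin edge (y axis within 0.12 rad of vertical, centre within 12 mm of the dock's centre line and 49 to 60 mm up, that is on the bay floor), and the collar is within 0.12 rad of its locked mark (all of step 2 and all of step 3); the robot touches nothing.
It fails at once if the spool, the glue bottle or the mug is knocked over (angle between any of spool, glue, mug's own z axis and vertical above 0.7 rad).
Of module0, module1, module2, module3 only 3 to 4 are there at a start; the rules pass over those that are not, and their reading is None.
At some moment in a run one of module0, module1, module2, module3 may be knocked a few centimetres aside while the robot is not near it.
It also fails if it takes over 208 s, if anything falls off the work surface, if the arm or the gripper's body presses on something with over 40 N, if the wrist force passes 120 N, or if a joint passes its speed limit or range.

## Working session

There is one attempt and no reset: what is moved stays moved. The work goes in short steps, Python scripts to look and compute and a tool call to move; the robot and the scene stay as the last step left them, time stands still between calls to the robot, and variables do not carry over. Pictures are saved under pics/ and viewed, at most 14 in all, crops included, and the job is handed in when it is done.

Besides the shell and the picture viewer there is one more tool, called after ">>>" by a JSON object that holds its "name" and its "arguments". apply_moves: Moves the arm, as the interface text tells. Its arguments: {"type":"object","properties":{"claw":{"type":"array"},"xyz":{"type":"array"},"twist":{"type":"array"},"force":{"type":"number"}},"required":["claw","xyz","twist"]}

```bash
mkdir -p pics
cat > h.py <<'E'
import numpy as np, cv2
from workcell import bot
def shot(cam,fn=None):
    f=bot.grab_frame(cam)
    if fn: cv2.imwrite('pics/'+fn,f['img'][:,:,::-1])
    return f
def ray(f,u,v,z):
    h=f['img'].shape[0]; F=h/2/np.tan(np.radians(f['vfov'])/2)
    V=np.array(f['view']); R=V[:3,:3]; c=-R.T@V[:3,3]
    d=R.T@np.array([(u-f['cx'])/F,-(v-f['cy'])/F,-1.]); return c+d*(z-c[2])/d[2]
def proj(f,p):
    h=f['img'].shape[0]; F=h/2/np.tan(np.radians(f['vfov'])/2)
    V=np.array(f['view']); q=V[:3,:3]@np.array(p)+V[:3,3]
    return np.array([f['cx']+F*q[0]/-q[2], f['cy']-F*q[1]/-q[2]])
E
python3 - <<'E'
from h import *
for c in ('scene','top'):
    f=shot(c,c+'0.png'); print(c,f['vfov'],f['cx'],f['cy'],np.round(f['view'],3).tolist(),[k for k in f])
    for q in ('dock','collar_grip','locked_mark','open_mark','module0_c','spool','glue','mug'):
        print(q,[(np.round(d['position'],3).tolist(),round(d['score'],2)) for d in bot.find_in(c,q)])
s=bot.observe();print(s)
E
```

```text
scene 57.45026307170968 282.6704319430423 209.01686233510324 [[0.447, 0.895, 0.003, -0.204], [-0.662, 0.328, 0.673, 0.328], [0.601, -0.303, 0.739, -1.57], [0.0, 0.0, 0.0, 1.0]] ['img', 'vfov', 'cx', 'cy', 'view']
dock [([0.594, -0.205, 0.041], 0.92)]
collar_grip [([0.583, -0.187, 0.112], 0.63)]
locked_mark [([0.594, -0.209, 0.044], 0.79), ([0.598, 0.281, 0.024], 0.69)]
open_mark [([0.59, -0.21, 0.045], 0.65), ([0.762, -0.022, 0.065], 0.32)]
module0_c [([0.601, 0.281, 0.022], 0.79)]
spool [([0.73, 0.318, 0.064], 0.58)]
glue [([0.767, -0.02, 0.067], 0.85), ([0.598, 0.279, 0.023], 0.27)]
mug [([0.589, -0.209, 0.043], 0.72), ([0.455, -0.43, 0.053], 0.63)]
top 53.335000451303614 284.5988018319455 206.7630417733509 [[-0.029, -1.0, -0.004, -0.031], [0.981, -0.03, 0.19, -0.595], [-0.19, 0.001, 0.982, -1.038], [0.0, 0.0, 0.0, 1.0]] ['img', 'vfov', 'cx', 'cy', 'view']
dock [([0.566, -0.173, 0.05], 0.67)]
collar_grip [([0.567, -0.178, 0.116], 0.73)]
locked_mark [([0.565, -0.172, 0.048], 0.9)]
open_mark [([0.566, -0.164, 0.051], 0.79)]
module0_c [([0.588, 0.294, 0.025], 0.64)]
spool [([0.718, 0.316, 0.064], 0.7)]
glue [([0.748, -0.014, 0.074], 0.57), ([0.569, -0.179, 0.114], 0.5)]
mug [([0.435, -0.447, 0.044], 0.74)]
{'clock': 0.9, 'qpos': array([-1.28219937,  0.52142192, -0.03632014,  1.59949883,  0.02119796,
        1.02112512, -0.11278861]), 'qd': array([ 0.00090552,  0.00340575, -0.00222026, -0.00059469,  0.000319  ,
       -0.00028792, -0.00061376]), 'joint_efforts': array([ 1.54346253e-03, -9.26830029e+01,  1.97901003e+00, -3.70265150e+01,
        1.81559287e-02,  1.37905314e-03,  5.42022167e-05]), 'position': array([0.21947351, 0.58517821, 0.23127731]), 'tool_rot': array([-3.14152344e+00, -6.51239967e-06,  2.78278055e+00]), 'force': array([ 0.2713606 , -0.01469093,  0.89600726]), 'moment': array([-0.01025356,  0.00928978,  0.00270757]), 'finger_force': 0.0, 'grip_width': 0.08531412038009296}
```

View pics/top0.png

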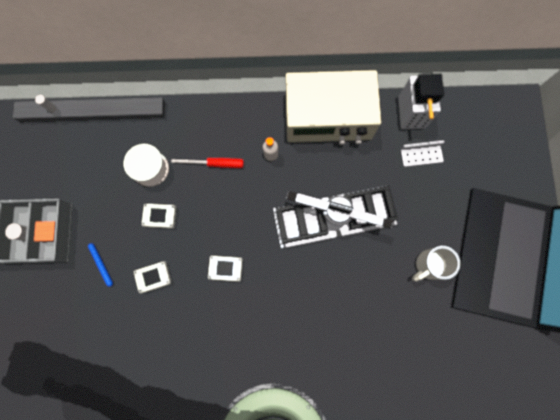

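View pics/scene0.png

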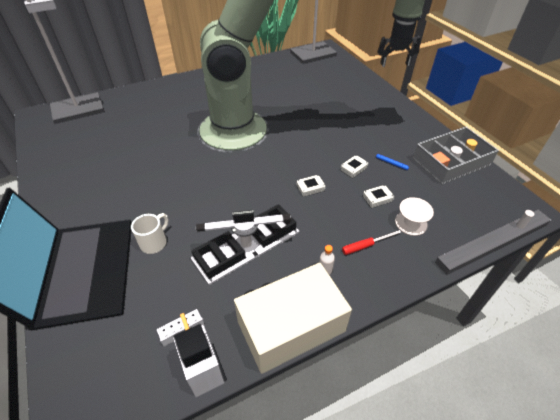

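The top view shows three modules at (158,216), (152,277) and (225,268). The dock is at (335,215) with the collar arm running from (290,198) to (385,220). The spool is at (146,165), the glue at (270,149) and the mug at (437,263).

Run:
```python
from h import *
f=shot('top'); im=f['img']
g=im.min(2)
m=(g>110).astype(np.uint8)
m=cv2.morphologyEx(m,cv2.MORPH_CLOSE,np.ones((3,3)))
cs,_=cv2.findContours(m,cv2.RETR_EXTERNAL,cv2.CHAIN_APPROX_NONE)
for c in cs:
    if 300<cv2.contourArea(c)<1500:
        b=cv2.boxPoints(cv2.minAreaRect(c)); w=np.array([ray(f,*p,0.026) for p in b])[:,:2]
        e=w[1]-w[0]; e2=w[2]-w[1]
        if np.linalg.norm(e2)>np.linalg.norm(e): e,e2=e2,e
        print(cv2.minAreaRect(c)[0],'ctr',w.mean(0).round(4),'L',np.linalg.norm(e).round(3),'W',np.linalg.norm(e2).round(3),'yaw long',np.degrees(np.arctan2(e[1],e[0])).round(1))
cv2.imwrite('pics/dock.png',cv2.resize(im[175:260,260:410],None,fx=5,fy=5,interpolation=cv2.INTER_CUBIC)[:,:,::-1])
```

```text
(151.40000915527344, 276.7000427246094) ctr [0.4241 0.3047] L 0.09 W 0.064 yaw long -73.1
(224.472412109375, 267.8310546875) ctr [0.4415 0.1139] L 0.089 W 0.064 yaw long -96.4
(436.2655944824219, 262.2333984375) ctr [ 0.4398 -0.4415] L 0.126 W 0.089 yaw long -89.9
(157.68101501464844, 214.92242431640625) ctr [0.5876 0.293 ] L 0.089 W 0.065 yaw long -95.1
(146.1999969482422, 163.6000213623047) ctr [0.7324 0.3288] L 0.134 W 0.11 yaw long -118.7
(423.0233459472656, 153.03578186035156) ctr [ 0.739  -0.4344] L 0.124 W 0.066 yaw long -84.9
(496.0760192871094, 77.416748046875) ctr [ 0.9576 -0.6633] L 0.361 W 0.05 yaw long -91.1
```

View pics/dock.png

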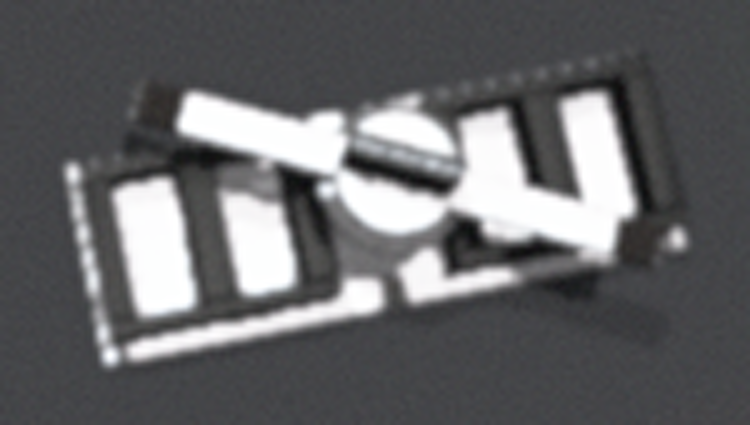

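The crop (5x, offset 260,175) shows the plate corners at crop (110,362), (70,165) and (680,240). The arm runs from (150,100) to (645,240) and the hub is at (400,172).

```bash
cat >> h.py <<'E'
def dockpt(P,p):
    x,y,a=P; c,s=np.cos(a),np.sin(a); return [x+c*p[0]-s*p[1], y+s*p[0]+c*p[1], p[2]]
def overlay(f,P,ang,fn,roi,k,mods=()):
    im=f['img'][:,:,::-1].copy(); x0,y0,x1,y1=roi
    im=cv2.resize(im[y0:y1,x0:x1],None,fx=k,fy=k,interpolation=cv2.INTER_CUBIC)
    def poly(pts,col): 
        q=np.array([(proj(f,p)-[x0,y0]+.5)*k for p in pts]); cv2.polylines(im,[q.astype(np.int32)],True,col,1)
    B=lambda cx,cy,hx,hy,z:[dockpt(P,(cx+i*hx,cy+j*hy,z)) for i,j in((1,1),(1,-1),(-1,-1),(-1,1))]
    poly(B(0,0,.055,.16,.012),(0,0,255))
    for y in(-.121,-.066,.066,.121): poly(B(0,y,.037,.017,.012),(0,255,0)); poly(B(0,y,.037,.017,.05),(255,255,0))
    if ang is not None:
        Q=(P[0],P[1],P[2]+ang)
        poly([dockpt(Q,(i*.135,j*.01,.114)) for i,j in((1,1),(1,-1),(-1,-1),(-1,1))],(255,0,255))
        poly([dockpt(Q,(i*.029,j*.007,.152)) for i,j in((1,1),(1,-1),(-1,-1),(-1,1))],(0,165,255))
    for x,y,a in mods: poly([dockpt((x,y,a),(i*.042,j*.03,.026)) for i,j in((1,1),(1,-1),(-1,-1),(-1,1))],(0,0,255))
    cv2.imwrite('pics/'+fn,im)
E
python3 - <<'E'
from h import *
from scipy.optimize import least_squares
f=shot('top'); o=np.array([260,175])
# dock +y taken toward world +y (image left)
obs=[((-.055,.16,.012),(110,362)),((.055,.16,.012),(70,165)),((-.055,-.16,.012),(683,240)),
 ((-.037,.138,.012),(138,318)),((-.037,.083-.034,.012),(297,285)),((0,0,.114),(400,172))]
def res(P): return np.concatenate([proj(f,dockpt(P,p))-(np.array(u)/5+o-.4) for p,u in obs])
r=least_squares(res,[.57,-.17,.24]); P=r.x; print(P.round(4),res(P).reshape(-1,2).round(1).tolist())
a=[ray(f,*(np.array(u)/5+o-.4),.114)[:2] for u in((150,100),(645,240))]
d=a[0]-a[1]; ang=np.arctan2(d[1],d[0])-P[2]; print('arm',np.linalg.norm(d),np.mean(a,0),ang)
overlay(f,P,ang,'ovt.png',(265,170,405,255),5)
mods=[(.4241,.3047,np.radians(-73)),(.4415,.1139,np.radians(-96.4)),(.5876,.293,np.radians(-95))]
g=shot('scene'); overlay(g,P,ang,'ovs.png',(180,140,430,290),3,mods)
E
```

```text
[ 0.575  -0.1833  0.1741] [[-0.7, -0.1], [-0.8, -0.2], [0.6, 0.3], [0.4, 0.5], [0.9, 0.4], [-0.4, -0.9]]
arm 0.2532103327523239 [ 0.57402324 -0.18211745] 1.084393876566872
```

View pics/ovt.png

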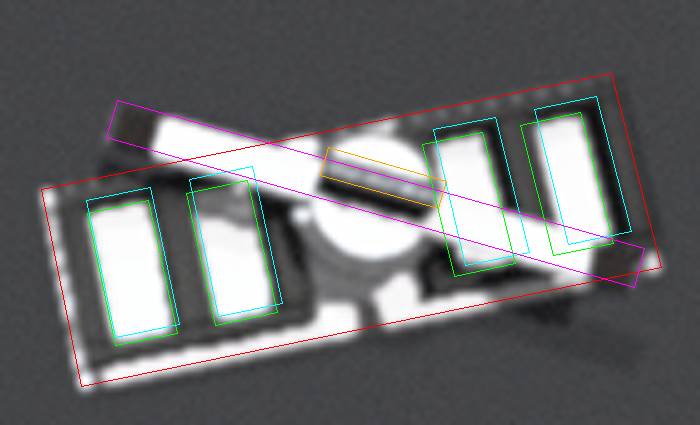

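View pics/ovs.png

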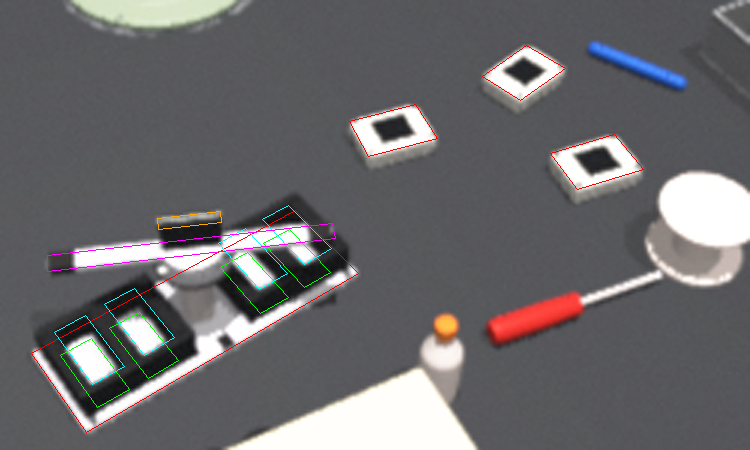

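The overlays agree with both cameras to about 2 mm. The dock is at about (0.575,-0.183), yaw 0.174, and the collar at about 1.08 rad. I'm going to the collar.

>>> {"name": "apply_moves", "arguments": {"claw": [0.085,0.085,0.085,0.085,0.085,0.085,0.085,0.085,0.085,0.085,0.085,0.085,0.085,0.085,0.085,0.085,0.085,0.085,0.085,0.085], "xyz": [[-0.03,-0.03,0],[-0.03,-0.03,0],[-0.03,-0.03,0],[-0.03,-0.03,0],[-0.03,-0.03,0],[-0.03,-0.03,0],[-0.03,-0.03,0],[-0.03,-0.03,0],[-0.03,-0.03,0],[-0.03,-0.03,0],[-0.03,-0.03,0],[-0.03,-0.03,0],[-0.03,-0.03,0],[-0.03,-0.03,0],[-0.03,-0.03,0],[-0.03,-0.03,0],[-0.03,-0.03,0],[-0.03,-0.03,0],[-0.03,-0.03,0],[-0.03,-0.03,0]], "twist": [[0,0,0],[0,0,0],[0,0,0],[0,0,0],[0,0,0],[0,0,0],[0,0,0],[0,0,0],[0,0,0],[0,0,0],[0,0,0],[0,0,0],[0,0,0],[0,0,0],[0,0,0],[0,0,0],[0,0,0],[0,0,0],[0,0,0],[0,0,0]]}}

```text
clock: 3.05
position: [0.5711, -0.189, 0.2314]
tool_rot: [3.141, 0.0, 2.783]
force: [0.4, 0.0, -0.2]
grip_width: 0.0851
finger_force: 0.0
```

>>> {"name": "apply_moves", "arguments": {"claw": [0.085,0.085,0.085,0.085,0.085,0.085,0.085,0.085,0.085,0.085,0.085,0.085], "xyz": [[0,0,0],[0,0,0],[0,0,0],[0,0,0],[0,0,0],[0,0,0],[0,0,0],[0,0,0],[0,0,0],[0,0,0],[0,0,0],[0,0,0]], "twist": [[0,0,0.13],[0,0,0.14],[0,0,0.14],[0,0,0.14],[0,0,0.14],[0,0,0.14],[0,0,0.14],[0,0,0.14],[0,0,0.14],[0,0,0.14],[0,0,0.14],[0,0,0]]}}

```text
clock: 4.25
position: [0.5706, -0.1871, 0.2312]
tool_rot: [-3.141, 0.0, 1.251]
force: [1.1, -0.7, -0.7]
grip_width: 0.0848
finger_force: 0.0
```

>>> {"name": "apply_moves", "arguments": {"claw": [0.06,0.06,0.06,0.06,0.06,0.06,0.0,0.0,0.0,0.0,0.0,0.0,0.0], "xyz": [[0.005,0.002,0.02],[0,0,0.025],[0,0,0.025],[0,0,0.025],[0,0,0.014],[0,0,0],[0,0,0],[0,0,0],[0,0,0],[0,0,0],[0,0,0],[0,0,0],[0,0,0]], "twist": [[0,0,0],[0,0,0],[0,0,0],[0,0,0],[0,0,0],[0,0,0],[0,0,0],[0,0,0],[0,0,0],[0,0,0],[0,0,0],[0,0,0],[0,0,0]], "force": 30}}

```text
clock: 5.55
position: [0.5722, -0.1825, 0.1231]
tool_rot: [-3.138, -0.001, 1.253]
force: [-19.0, 7.7, 18.9]
grip_width: 0.0131
finger_force: 32.9
```

>>> {"name": "apply_moves", "arguments": {"claw": [0,0,0,0,0,0,0,0,0,0,0,0,0,0,0,0,0], "xyz": [[0,-0.002,-0.001],[0,0,0],[0,0,0],[0,0,0],[0,0,0],[0,0,0],[0,0,0],[0,0,0],[0,0,0],[0,0,0],[0,0,0],[0,0,0],[0,0,0],[0,0,0],[0,0,0],[0,0,0],[0,0,0]], "twist": [[0,0,0],[0,0,0.05],[0,0,0.08],[0,0,0.08],[0,0,0.08],[0,0,0.08],[0,0,0.08],[0,0,0.08],[0,0,0.08],[0,0,0.08],[0,0,0.08],[0,0,0.08],[0,0,0.08],[0,0,0.08],[0,0,0.07],[0,0,0],[0,0,0]]}}

```text
clock: 7.25
position: [0.5719, -0.1822, 0.1233]
tool_rot: [-3.141, 0.0, 0.175]
force: [-3.0, 1.1, -5.7]
grip_width: 0.0136
finger_force: 33.8
```

Run:
```python
from h import *
s=bot.observe(); print(s['position'],s['tool_rot'],s['force'],s['qpos'].round(2))
```

```text
[ 0.57189856 -0.18222861  0.12329214] [-3.14111050e+00  4.55220132e-04  1.75260430e-01] [-2.96537814  1.11212542 -5.69230351] [-0.32  0.8   0.84  1.79 -0.74  0.91 -0.54]
```

The collar is at its open mark, and the grip puts the post axis at about (0.572,-0.182). I'm releasing it and going toward module A at (0.4415,0.114).

>>> {"name": "apply_moves", "arguments": {"claw": [0.05,0.05,0.05,0.05,0.06,0.085,0.085,0.085,0.085,0.085,0.085,0.085,0.085,0.085,0.085,0.085], "xyz": [[0,0,0],[0,0,0],[0,0,0],[0,0,-0.02],[0,0,-0.03],[0,0,-0.03],[-0.005,-0.01,0],[-0.015,-0.02,0],[-0.02,-0.03,0],[-0.03,-0.04,0],[-0.03,-0.04,0],[-0.02,-0.027,0],[0,0,0],[0,0,0],[0,0,0],[0,0,0]], "twist": [[0,0,0],[0,0,0],[0,0,0],[0,0,0],[0,0,0],[0,0,0],[0,0,0],[0,0,0],[0,0,0],[0,0,0],[0,0,0],[0,0,0],[0,0,0],[0,0,0],[0,0,0],[0,0,0]]}}

```text
clock: 8.85
position: [0.4266, -0.0403, 0.2034]
tool_rot: [3.141, -0.0, 0.171]
force: [-0.1, 0.4, -0.6]
grip_width: 0.0854
finger_force: 0.0
```

>>> {"name": "apply_moves", "arguments": {"claw": [0.085,0.085,0.085,0.085,0.085,0.085,0.085,0.085,0.085,0.085,0.085,0.085,0.085,0.085,0.085,0.085,0.085,0.085,0.085], "xyz": [[0,0,0],[0,0,0],[0,0,0],[0,0,0],[0,0,0],[0,0,0],[0,0,0],[0,0,0],[0,0,0],[0,0,0],[0,0,0],[0,0,0],[0,0,0],[0,0,0],[0,0,0],[0,0,0],[0,0,0],[0,0,0],[0,0,0]], "twist": [[0,0,-0.1],[0,0,-0.14],[0,0,-0.14],[0,0,-0.14],[0,0,-0.14],[0,0,-0.14],[0,0,-0.14],[0,0,-0.14],[0,0,-0.14],[0,0,-0.064],[0,0,0],[0,0.1,0],[0,0.12,0],[0,0.12,0],[0,0.12,0],[0,0.12,0],[0,0.12,0],[0,0.085,0],[0,0,0]]}}

```text
clock: 10.75
position: [0.4255, -0.0417, 0.2016]
tool_rot: [-3.134, -0.774, 1.445]
force: [0.7, 0.8, -0.3]
grip_width: 0.085
finger_force: 0.0
```

```bash
cat >> h.py <<'E'
from scipy.spatial.transform import Rotation as Ro
def T(psi,th): return Ro.from_euler('xyz',[np.pi,0,psi])*Ro.from_rotvec([0,th,0])
def delta(pos,R=None):
    s=bot.observe(); R0=Ro.from_euler('xyz',s['tool_rot'])
    print('clk',s['clock'],'pos',s['position'].round(4),'z-axis',R0.apply([0,0,1]).round(3),'q',s['qpos'].round(2),'F',s['force'].round(1),'w',s['grip_width'].round(4))
    print(' shift',R0.inv().apply(np.array(pos)-s['position']).round(4), '' if R is None else ('rotvec',(R0.inv()*R).as_rotvec().round(3)))
def pick(c,long,sgn,off=.014,z=.01,th=np.pi/4,back=0):
    # long: yaw of long axis pointing to +y; sgn +1 grips the -y end
    R=T(long,sgn*th); p=np.array([c[0]-sgn*off*np.cos(long),c[1]-sgn*off*np.sin(long),z])-back*R.apply([0,0,1]); return p,R
E
python3 - <<'E'
from h import *
p,R=pick((.4415,.1139),1.459,1); print(p); delta(p,R); delta(pick((.4415,.1139),1.459,1,back=.06)[0])
E
```

```text
[0.43993811 0.0999874  0.01      ]Traceback (most recent call last):
  File "<stdin>", line 2, in <module>
  File "h.py", line 35, in delta
    print('clk',s['clock'],'pos',s['position'].round(4),'z-axis',R0.apply([0,0,1]).round(3),'q',s['qpos'].round(2),'F',s['force'].round(1),'w',s['grip_width'].round(4))
                                                                                                                                               ^^^^^^^^^^^^^^^^^^^^^
AttributeError: 'float' object has no attribute 'round'
```

The 45° tilt works.

```bash
sed -i "s/s\['grip_width'\].round(4)/round(s['grip_width'],4)/" h.py
python3 - <<'E'
from h import *
p,R=pick((.4415,.1139),1.459,1); delta(p,R); delta(pick((.4415,.1139),1.459,1,back=.06)[0])
E
```

```text
clk 10.75 pos [ 0.4255 -0.0417  0.2016] z-axis [ 0.08   0.695 -0.715] q [ 0.15  0.53  0.43  2.09 -0.97  1.24  1.11] F [ 0.7  0.8 -0.3] w 0.085
 shift [-0.0322 -0.0016  0.2365] ('rotvec', array([ 0.002,  0.011, -0.01 ]))
clk 10.75 pos [ 0.4255 -0.0417  0.2016] z-axis [ 0.08   0.695 -0.715] q [ 0.15  0.53  0.43  2.09 -0.97  1.24  1.11] F [ 0.7  0.8 -0.3] w 0.085
 shift [-0.0328 -0.0015  0.1765]
```

>>> {"name": "apply_moves", "arguments": {"claw": [0.085,0.085,0.085,0.085,0.085,0.085,0.085,0.085,0.085,0.085,0.085], "xyz": [[-0.016,-0.001,0.02],[-0.016,0,0.03],[0,0,0.03],[0,0,0.03],[0,0,0.03],[0,0,0.03],[0,0,0.02],[0,0,0.015],[0,0,0.015],[0,0,0.01],[0,0,0]], "twist": [[0,0.01,0],[0,0,-0.01],[0,0,0],[0,0,0],[0,0,0],[0,0,0],[0,0,0],[0,0,0],[0,0,0],[0,0,0],[0,0,0]]}}

```text
clock: 11.85
position: [0.4396, 0.0957, 0.0199]
tool_rot: [3.137, -0.781, 1.467]
force: [0.8, -0.2, 0.3]
grip_width: 0.085
finger_force: 0.0
```

Run:
```python
from h import *
p,R=pick((.4415,.1139),1.459,1); delta(p,R)
f=shot('top'); g=shot('scene')
a=cv2.resize(f['img'][200:320,160:300],(560,480)); b=cv2.resize(g['img'][130:250,240:380],(560,480))
cv2.imwrite('pics/pk1.png',cv2.resize(np.hstack([a,b]),(800,343))[:,:,::-1])
```

```text
clk 11.85 pos [0.4396 0.0957 0.0199] z-axis [ 0.077  0.7   -0.71 ] q [ 0.42  0.85 -0.32  2.2  -1.26  0.57  1.32] F [ 0.8 -0.2  0.3] w 0.085
 shift [-0.0039 -0.0001  0.01  ] ('rotvec', array([-0.001,  0.004,  0.006]))
```

View pics/pk1.png

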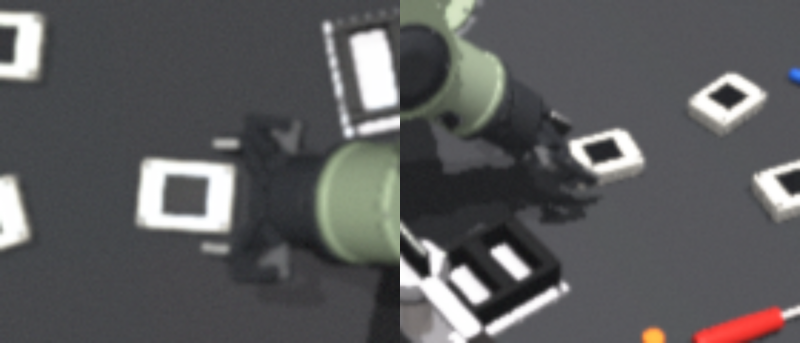

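The left panel (top view) shows the fingers straddling the near end of the module evenly; the right panel agrees.

>>> {"name": "apply_moves", "arguments": {"claw": [0.085,0.085,0.085,0.05,0.05,0.05,0.05,0.05,0.05,0.05], "xyz": [[-0.002,0,0.005],[-0.002,0,0.006],[0,0,0],[0,0,0],[0,0,0],[0,0,0],[0,0,0],[0,0,0],[0,0,0],[0,0,0]], "twist": [[0,0,0],[0,0,0],[0,0,0],[0,0,0],[0,0,0],[0,0,0],[0,0,0],[0,0,0],[0,0,0],[0,0,0]], "force": 70}}

```text
clock: 12.95
position: [0.4402, 0.0999, 0.0101]
tool_rot: [3.135, -0.782, 1.469]
force: [-3.6, -6.5, 10.9]
grip_width: 0.0588
finger_force: 73.6
```

>>> {"name": "apply_moves", "arguments": {"claw": [0.05,0.05,0.05,0.05,0.05,0.05,0.05,0.05,0.05,0.05,0.05,0.05,0.05,0.05,0.05,0.05,0.05,0.05,0.05,0.05], "xyz": [[0.005,0,-0.005],[0.01,0,-0.01],[0.02,0,-0.02],[0.025,0,-0.025],[0.025,0,-0.025],[0.02,0,-0.02],[0,0,0],[0,0,0],[0,0,0],[0,0,0],[0,0,0],[0,0,0],[0,0,0],[0,0,0],[0,0,0],[0,0,0],[0,0,0],[0,0,0],[0,0,0],[0,0,0]], "twist": [[0,0,0],[0,0,0],[0,0,0],[0,0,0],[0,0,0],[0,0,0],[0,-0.08,0],[0,-0.12,0],[0,-0.13,0],[0,-0.13,0],[0,-0.13,0],[0,-0.13,0],[0,-0.13,0],[0,-0.13,0],[0,-0.13,0],[0,-0.13,0],[0,-0.13,0],[0,-0.13,0],[0,-0.06,0],[0,0,0]]}}

```text
clock: 14.95
position: [0.4355, 0.1028, 0.1544]
tool_rot: [-3.125, 0.636, 1.482]
force: [0.4, 0.0, -1.3]
grip_width: 0.0588
finger_force: 75.5
```

```bash
cat >> h.py <<'E'
DOCK=(.572,-.1825,.175)
def place(by,sgn,off=.014,z=.01,height=0,th=np.pi/4,dp=DOCK):
    # module centre in dock at y=by ; sgn as in pick; relative TCP pose kept: TCP is off above centre, (z-.013) along module z
    R=T(dp[2]+np.pi/2,sgn*(th-np.pi/2))
    # at pick mod z is up; after -sgn*90 about tool y the module's up goes to sgn*dock y
    c=dockpt(dp,(0,by+sgn*(z-.013),.054+off)); c[2]+=height
    return np.array(c),R
E
python3 - <<'E'
from h import *
for h in (.08,0):
    p,R=place(.066,1,height=h); print(p.round(4)); delta(p,R)
E
```

```text
[ 0.561  -0.1205  0.148 ]
clk 14.95 pos [0.4355 0.1028 0.1544] z-axis [-0.069 -0.59  -0.805] q [-1.01  0.65  0.46  1.94  0.24  1.04 -0.84] F [ 0.4  0.  -1.3] w 0.0588
 shift [-0.1662  0.147   0.1282] ('rotvec', array([-0.189, -0.15 , -0.199]))
[ 0.561  -0.1205  0.068 ]
clk 14.95 pos [0.4355 0.1028 0.1544] z-axis [-0.069 -0.59  -0.805] q [-1.01  0.65  0.46  1.94  0.24  1.04 -0.84] F [ 0.4  0.  -1.3] w 0.0588
 shift [-0.1187  0.1481  0.1925] ('rotvec', array([-0.189, -0.15 , -0.199]))
```

>>> {"name": "apply_moves", "arguments": {"claw": [0.05,0.05,0.05,0.05,0.05,0.05,0.05,0.05,0.05,0.05,0.05,0.05,0.05,0.05,0.05,0.05], "xyz": [[-0.006,0.006,0.005],[-0.016,0.014,0.012],[-0.018,0.016,0.014],[-0.018,0.016,0.014],[-0.018,0.016,0.014],[-0.018,0.016,0.014],[-0.018,0.016,0.014],[-0.018,0.016,0.014],[-0.018,0.016,0.014],[-0.012,0.01,0.009],[-0.006,0.005,0.004],[0,0,0],[0,0,0],[0,0,0],[0,0,0],[0,0,0]], "twist": [[0,0,0],[0,0,0],[0,0,0],[0,0,0],[0,0,0],[0,0,0],[0,0,0],[0,0,0],[0,0,0],[0,0,0],[0,0,0],[-0.06,-0.05,-0.06],[-0.06,-0.05,-0.07],[-0.07,-0.05,-0.07],[0,0,0],[0,0,0]]}}

```text
clock: 16.55
position: [0.5606, -0.1222, 0.1487]
tool_rot: [3.139, 0.781, 1.74]
force: [0.6, -0.1, -2.2]
grip_width: 0.0588
finger_force: 75.9
```

Run:
```python
from h import *
p,R=place(.066,1,height=.08); delta(p,R)
f=shot('top'); g=shot('scene')
# expected module bottom/top outlines in scene
k=4
def ov(f,roi):
    x0,y0,x1,y1=roi; im=cv2.resize(f['img'][y0:y1,x0:x1],None,fx=k,fy=k,interpolation=cv2.INTER_CUBIC)[:,:,::-1].copy()
    for z,c in((.092,(0,0,255)),(.176,(0,255,0))):
        q=np.array([(proj(f,dockpt(DOCK,(i*.03,.066+j*.013,z)))-[x0,y0]+.5)*k for i,j in((1,1),(1,-1),(-1,-1),(-1,1))])
        cv2.polylines(im,[q.astype(np.int32)],True,c,1)
    return im
cv2.imwrite('pics/pl1.png',np.hstack([ov(f,(260,160,360,270)),ov(g,(180,170,280,280))]))
```

```text
clk 16.55 pos [ 0.5606 -0.1222  0.1487] z-axis [ 0.121 -0.694 -0.71 ] q [-0.75  0.76  0.63  2.    0.62  0.65 -0.6 ] F [ 0.6 -0.1 -2.2] w 0.0588
 shift [ 0.0016  0.0007 -0.0006] ('rotvec', array([-0.001, -0.004, -0.004]))
```

View pics/pl1.png

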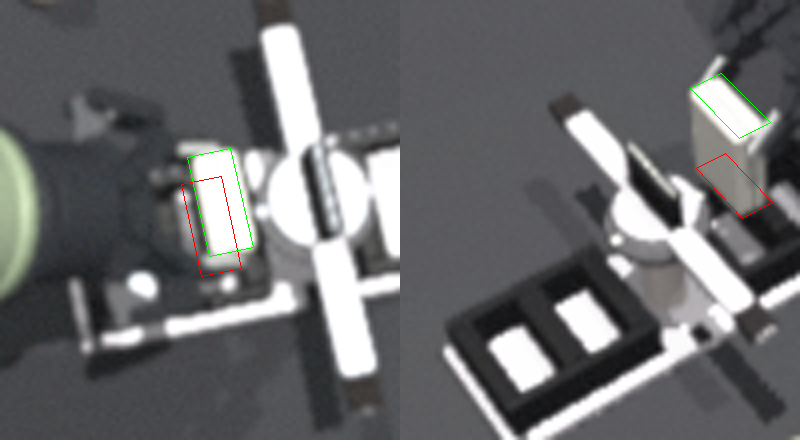

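Both views show the held module upright on its predicted outline over the inner bay, and the collar open. Lowering it now.

>>> {"name": "apply_moves", "arguments": {"claw": [0.05,0.05,0.05,0.05,0.05,0.05,0.05,0.05,0.05,0.05,0.05], "xyz": [[0.004,0.001,0.002],[0.008,0,0.008],[0.008,0,0.008],[0.006,0,0.006],[0.006,0,0.006],[0.006,0,0.006],[0.006,0,0.006],[0.006,0,0.006],[0.005,0,0.005],[0.002,0,0.002],[0,0,0]], "twist": [[0,0,0],[0,0,0],[0,0,0],[0,0,0],[0,0,0],[0,0,0],[0,0,0],[0,0,0],[0,0,0],[0,0,0],[0,0,0]]}}

```text
clock: 17.75
position: [0.5615, -0.121, 0.0701]
tool_rot: [3.14, 0.785, 1.742]
force: [-8.0, 8.2, 21.4]
grip_width: 0.0583
finger_force: 78.5
```

Run:
```python
from h import *
p,R=place(.066,1); delta(p,R)
```

```text
clk 17.75 pos [ 0.5615 -0.121   0.0701] z-axis [ 0.122 -0.696 -0.708] q [-0.74  0.93  0.62  2.    0.62  0.52 -0.71] F [-8.   8.2 21.4] w 0.0583
 shift [ 0.0019 -0.0004  0.001 ] ('rotvec', array([-0.001, -0.001, -0.003]))
```

>>> {"name": "apply_moves", "arguments": {"claw": [0.085,0.085,0.085,0.085,0.085,0.085,0.085,0.085,0.085,0.085,0.085,0.085,0.085], "xyz": [[0,0,0],[0,0,0],[0,0,0],[0,0,0],[0,0,-0.005],[0,0,-0.01],[0,0,-0.02],[0,0,-0.03],[0,0,-0.04],[0,0,-0.04],[0,0,-0.04],[0,0,-0.02],[0,0,0]], "twist": [[0,0,0],[0,0,0],[0,0,0],[0,0,0],[0,0,0],[0,0,0],[0,0,0],[0,0,0],[0,0,0],[0,0,0],[0,0,0],[0,0,0],[0,0,0]]}}

```text
clock: 19.05
position: [0.537, 0.0249, 0.2161]
tool_rot: [3.136, 0.78, 1.744]
force: [0.1, -0.8, -0.9]
grip_width: 0.0854
finger_force: 0.0
```

```bash
cat >> h.py <<'E'
def mods(f):
    m=(f['img'].min(2)>110).astype(np.uint8); m=cv2.morphologyEx(m,cv2.MORPH_CLOSE,np.ones((3,3))); out=[]
    cs,_=cv2.findContours(m,cv2.RETR_EXTERNAL,cv2.CHAIN_APPROX_NONE)
    for c in cs:
        b=cv2.boxPoints(cv2.minAreaRect(c)); w=np.array([ray(f,*p,0.026) for p in b])[:,:2]
        e=w[1]-w[0]; e2=w[2]-w[1]
        if np.linalg.norm(e2)>np.linalg.norm(e): e,e2=e2,e
        if .08<np.linalg.norm(e)<.1 and .055<np.linalg.norm(e2)<.072:
            out.append((w.mean(0).round(4),round(np.arctan2(e[1],e[0])%np.pi,3),np.linalg.norm(e).round(3),np.linalg.norm(e2).round(3)))
    return out
E
python3 - <<'E'
from h import *
f=shot('top'); g=shot('scene'); print(*mods(f),sep='\n'); delta([.5,.3,.2])
k=4
def ov(f,roi):
    x0,y0,x1,y1=roi; im=cv2.resize(f['img'][y0:y1,x0:x1],None,fx=k,fy=k,interpolation=cv2.INTER_CUBIC)[:,:,::-1].copy()
    for z,c in((.05,(0,0,255)),(.096,(0,255,0))):
        q=np.array([(proj(f,dockpt(DOCK,(i*.03,.066+j*.013,z)))-[x0,y0]+.5)*k for i,j in((1,1),(1,-1),(-1,-1),(-1,1))])
        cv2.polylines(im,[q.astype(np.int32)],True,c,1)
    return im
cv2.imwrite('pics/pl1b.png',np.hstack([ov(f,(260,160,360,270)),ov(g,(210,170,310,280))]))
E
```

```text
(array([0.4225, 0.3056]), np.float64(1.842), np.float64(0.089), np.float64(0.063))
clk 19.15 pos [0.5363 0.022  0.2146] z-axis [ 0.123 -0.694 -0.709] q [-0.98  0.64  0.58  1.9   0.5   0.98 -0.62] F [-0.2  0.2 -0.8] w 0.0846
 shift [ 0.209   0.0123 -0.1871]
```

View pics/pl1b.png

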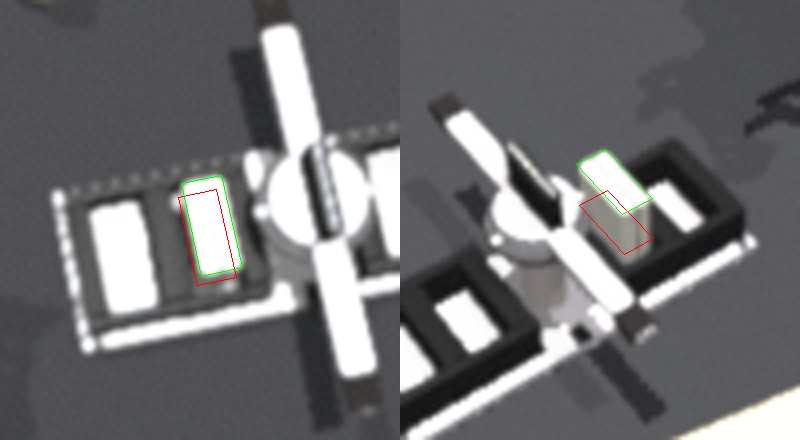

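Both views show the module seated in its bay, matching the predicted top at z = 96 mm. Next is the module at (0.423,0.305), for the outer +y bay.

>>> {"name": "apply_moves", "arguments": {"claw": [0.085,0.085,0.085,0.085,0.085,0.085,0.085,0.085,0.085,0.085,0.085,0.085,0.085,0.085], "xyz": [[0,0,0],[0,0,0],[0,0,0],[0,0,0],[0,0,0],[0,0,0],[0,0,0],[0,0,0],[0,0,0],[0,0,0],[0,0,0],[0,0,0],[0,0,0],[0,0,0]], "twist": [[0,0.08,0],[0,0.12,0],[0,0.13,0],[0,0.13,0],[0,0.13,0],[0,0.13,0],[0,0.13,0],[0,0.13,0],[0,0.13,0],[0,0.13,0],[0,0.13,0],[0,0.13,0],[0,0.08,0],[0,0,0]]}}

```text
clock: 20.55
position: [0.5356, 0.019, 0.2117]
tool_rot: [-3.136, -0.8, 1.734]
force: [-1.0, 0.3, -0.4]
grip_width: 0.0851
finger_force: 0.0
```

Run:
```python
from h import *
print(*mods(shot('top')),sep='\n')
p,R=pick((.423,.305),1.855,1,back=.1); delta(p,R)
```

```text
(array([0.4241, 0.3047]), np.float64(1.866), np.float64(0.092), np.float64(0.066))
(array([0.5869, 0.2921]), np.float64(1.484), np.float64(0.092), np.float64(0.067))
clk 20.6 pos [0.5358 0.0202 0.2126] z-axis [-0.123  0.704 -0.699] q [ 0.27  0.64 -0.02  1.73 -0.74  1.27  0.83] F [0.2 0.1 1. ] w 0.085
 shift [ 0.0563 -0.0531  0.2465] ('rotvec', array([ 0.08 , -0.011, -0.082]))
```

>>> {"name": "apply_moves", "arguments": {"claw": [0.085,0.085,0.085,0.085,0.085,0.085,0.085,0.085,0.085,0.085,0.085,0.085], "xyz": [[0.003,-0.003,0.012],[0.006,-0.006,0.027],[0.008,-0.008,0.035],[0.008,-0.008,0.035],[0.008,-0.008,0.035],[0.008,-0.008,0.035],[0.008,-0.006,0.035],[0.005,-0.005,0.02],[0.002,-0.001,0.012],[0,0,0],[0,0,0],[0,0,0]], "twist": [[0,0,0],[0,0,0],[0,0,0],[0,0,0],[0,0,0],[0,0,0],[0,0,0],[0,0,0],[0,0,0],[0.04,-0.005,-0.04],[0.04,-0.005,-0.045],[0,0,0]]}}

```text
clock: 21.8
position: [0.4479, 0.2254, 0.083]
tool_rot: [3.131, -0.785, 1.871]
force: [0.3, 0.6, -0.3]
grip_width: 0.0849
finger_force: 0.0
```

Run:
```python
from h import *
p,R=pick((.4238,.305),1.86,1); delta(p,R)
```

```text
clk 21.8 pos [0.4479 0.2254 0.083 ] z-axis [-0.199  0.678 -0.707] q [ 0.03  0.75 -0.21  2.02 -0.97  0.8   1.01] F [ 0.3  0.6 -0.3] w 0.0849
 shift [-0.0027 -0.0006  0.1005] ('rotvec', array([0.003, 0.   , 0.008]))
```

>>> {"name": "apply_moves", "arguments": {"claw": [0.085,0.085,0.085,0.085,0.085,0.085,0.085,0.085,0.05,0.05,0.05,0.05,0.05,0.05,0.05,0.05], "xyz": [[-0.003,0,0.01],[0,0,0.02],[0,0,0.02],[0,0,0.02],[0,0,0.015],[0,0,0.01],[0,0,0.005],[0,0,0],[0,0,0],[0,0,0],[0,0,0],[0,0,0],[0,0,0],[0,0,0],[0,0,0],[0,0,0]], "twist": [[0,0,0.008],[0,0,0],[0,0,0],[0,0,0],[0,0,0],[0,0,0],[0,0,0],[0,0,0],[0,0,0],[0,0,0],[0,0,0],[0,0,0],[0,0,0],[0,0,0],[0,0,0],[0,0,0]], "force": 70}}

```text
clock: 23.4
position: [0.4286, 0.2901, 0.0106]
tool_rot: [3.141, -0.787, 1.855]
force: [-0.9, -7.5, 9.2]
grip_width: 0.0583
finger_force: 74.3
```

>>> {"name": "apply_moves", "arguments": {"claw": [0.05,0.05,0.05,0.05,0.05,0.05,0.05,0.05,0.05,0.05,0.05,0.05,0.05,0.05,0.05,0.05,0.05,0.05,0.05,0.05], "xyz": [[0.005,0,-0.005],[0.01,0,-0.01],[0.02,0,-0.02],[0.025,0,-0.025],[0.025,0,-0.025],[0.02,0,-0.02],[0,0,0],[0,0,0],[0,0,0],[0,0,0],[0,0,0],[0,0,0],[0,0,0],[0,0,0],[0,0,0],[0,0,0],[0,0,0],[0,0,0],[0,0,0],[0,0,0]], "twist": [[0,0,0],[0,0,0],[0,0,0],[0,0,0],[0,0,0],[0,0,0],[0,-0.08,0],[0,-0.12,0],[0,-0.13,0],[0,-0.13,0],[0,-0.13,0],[0,-0.13,0],[0,-0.13,0],[0,-0.13,0],[0,-0.13,0],[0,-0.13,0],[0,-0.13,0],[0,-0.13,0],[0,-0.06,0],[0,0,0]]}}

```text
clock: 25.4
position: [0.4254, 0.2915, 0.1558]
tool_rot: [-3.13, 0.706, 1.868]
force: [-0.2, -0.9, -1.8]
grip_width: 0.0588
finger_force: 75.4
```

Run:
```python
from h import *
p,R=place(.121,1,height=.08); delta(p,R)
```

```text
clk 25.4 pos [0.4254 0.2915 0.1558] z-axis [ 0.179 -0.624 -0.761] q [-1.38  0.78  0.54  1.76  0.21  1.13 -0.73] F [-0.2 -0.9 -1.8] w 0.0588
 shift [-0.2833  0.0187  0.2517] ('rotvec', array([ 0.071, -0.078,  0.09 ]))
```

>>> {"name": "apply_moves", "arguments": {"claw": [0.05,0.05,0.05,0.05,0.05,0.05,0.05,0.05,0.05,0.05,0.05,0.05,0.05,0.05,0.05,0.05,0.05,0.05], "xyz": [[-0.009,0.001,0.008],[-0.018,0.001,0.016],[-0.024,0.002,0.021],[-0.024,0.002,0.021],[-0.024,0.002,0.021],[-0.024,0.002,0.021],[-0.024,0.002,0.021],[-0.024,0.002,0.021],[-0.024,0.001,0.021],[-0.024,0.001,0.021],[-0.024,0.001,0.022],[-0.022,0.001,0.021],[-0.013,0.001,0.012],[-0.005,0,0.005],[0,0,0],[0,0,0],[0,0,0],[0,0,0]], "twist": [[0,0,0],[0,0,0],[0,0,0],[0,0,0],[0,0,0],[0,0,0],[0,0,0],[0,0,0],[0,0,0],[0,0,0],[0,0,0],[0,0,0],[0,0,0],[0,0,0],[0.035,-0.04,0.045],[0.036,-0.038,0.045],[0,0,0],[0,0,0]]}}

```text
clock: 27.2
position: [0.5516, -0.0681, 0.1479]
tool_rot: [3.14, 0.781, 1.743]
force: [-1.1, -0.6, -0.9]
grip_width: 0.0585
finger_force: 75.4
```

```bash
cat >> h.py <<'E'
def ov(f,roi,by,zs=(.092,.176),k=4):
    x0,y0,x1,y1=roi; im=cv2.resize(f['img'][y0:y1,x0:x1],None,fx=k,fy=k,interpolation=cv2.INTER_CUBIC)[:,:,::-1].copy()
    for z,c in zip(zs,((0,0,255),(0,255,0))):
        q=np.array([(proj(f,dockpt(DOCK,(i*.03,by+j*.013,z)))-[x0,y0]+.5)*k for i,j in((1,1),(1,-1),(-1,-1),(-1,1))])
        cv2.polylines(im,[q.astype(np.int32)],True,c,1)
    return im
E
python3 - <<'E'
from h import *
p,R=place(.121,1,height=.08); delta(p,R)
f=shot('top'); g=shot('scene')
cv2.imwrite('pics/pl2.png',np.hstack([ov(f,(250,160,350,270),.121),ov(g,(210,150,310,260),.121)]))
E
```

```text
clk 27.2 pos [ 0.5516 -0.0681  0.1479] z-axis [ 0.122 -0.693 -0.71 ] q [-0.91  0.8   0.72  1.99  0.45  0.68 -0.53] F [-1.1 -0.6 -0.9] w 0.0585
 shift [ 0.0012  0.0002 -0.0013] ('rotvec', array([-0.   , -0.004, -0.002]))
```

View pics/pl2.png

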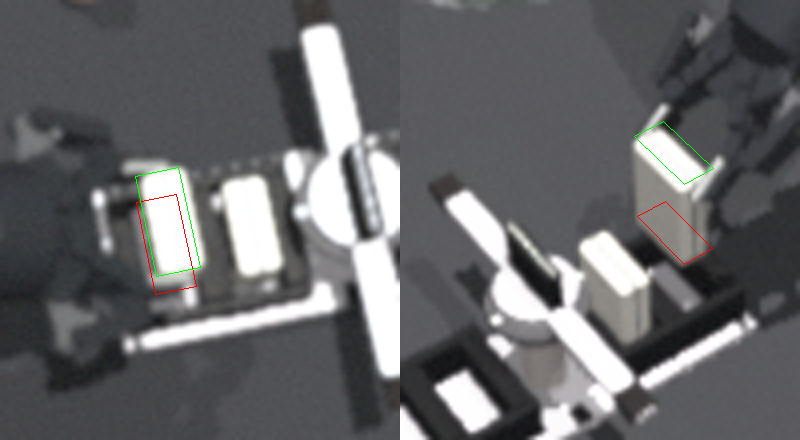

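The held module is upright, about 2 mm toward −y of the prediction in both views. I'll shift it 2 mm and lower.

>>> {"name": "apply_moves", "arguments": {"claw": [0.05,0.05,0.05,0.05,0.05,0.05,0.05,0.05,0.05,0.05,0.05,0.05], "xyz": [[0.003,0,-0.003],[0.004,0,0.004],[0.008,0,0.008],[0.008,0,0.008],[0.006,0,0.006],[0.006,0,0.006],[0.006,0,0.006],[0.006,0,0.006],[0.006,0,0.006],[0.004,0,0.004],[0.001,0,0.001],[0,0,0]], "twist": [[0,0,0],[0,0,0],[0,0,0],[0,0,0],[0,0,0],[0,0,0],[0,0,0],[0,0,0],[0,0,0],[0,0,0],[0,0,0],[0,0,0]]}}

```text
clock: 28.5
position: [0.551, -0.0644, 0.072]
tool_rot: [3.141, 0.786, 1.741]
force: [-11.2, 14.2, 42.5]
grip_width: 0.0584
finger_force: 80.8
```

>>> {"name": "apply_moves", "arguments": {"claw": [0.05,0.05,0.085,0.085,0.085,0.085,0.085,0.085,0.085,0.085,0.085,0.085,0.085,0.085,0.085], "xyz": [[-0.001,0,-0.001],[0,0,0],[0,0,0],[0,0,0],[0,0,0],[0,0,0],[0,0,-0.005],[0,0,-0.01],[0,0,-0.02],[0,0,-0.03],[0,0,-0.04],[0,0,-0.04],[0,0,-0.04],[0,0,-0.02],[0,0,0]], "twist": [[0,0,0],[0,0,0],[0,0,0],[0,0,0],[0,0,0],[0,0,0],[0,0,0],[0,0,0],[0,0,0],[0,0,0],[0,0,0],[0,0,0],[0,0,0],[0,0,0],[0,0,0]]}}

```text
clock: 30.0
position: [0.5266, 0.0818, 0.2183]
tool_rot: [3.137, 0.78, 1.743]
force: [0.5, 0.2, -0.8]
grip_width: 0.0847
finger_force: 0.0
```

Run:
```python
from h import *
f=shot('top'); g=shot('scene'); print(*mods(f),sep='\n')
cv2.imwrite('pics/pl2b.png',np.hstack([ov(f,(250,160,350,270),.121,(.05,.096)),ov(g,(210,150,310,260),.121,(.05,.096))]))
p,R=pick((.587,.2925),1.484,-1,back=.18); print(p); delta(p,R)
```

```text
[0.59924713 0.43324738 0.13727922]
clk 30.1 pos [0.526  0.0789 0.2168] z-axis [ 0.122 -0.694 -0.709] q [-1.13  0.7   0.7   1.86  0.36  1.02 -0.56] F [-0.6 -0.7 -0.3] w 0.0848
 shift [ 0.2948  0.1329 -0.1807] ('rotvec', array([ 0.184, -0.003,  0.183]))
```

View pics/pl2b.png

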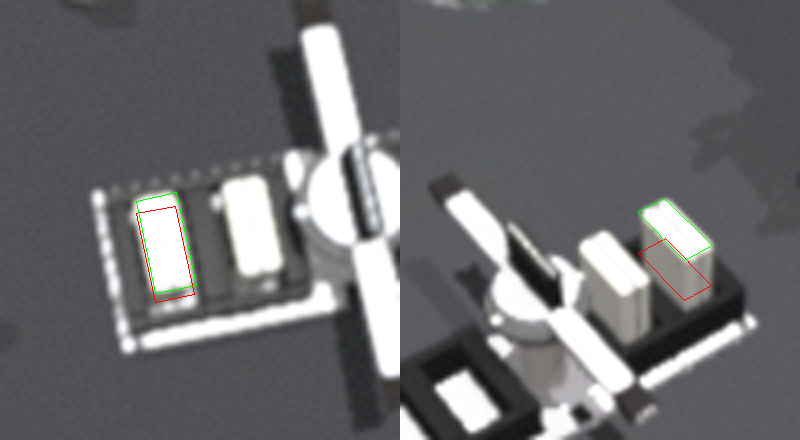

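Both modules are seated in the +y bays. On to the third.

>>> {"name": "apply_moves", "arguments": {"claw": [0.085,0.085,0.085,0.085,0.085,0.085,0.085,0.085,0.085,0.085,0.085,0.085,0.085,0.085,0.085,0.085,0.085,0.085], "xyz": [[0.01,0.004,-0.006],[0.018,0.008,-0.011],[0.024,0.011,-0.015],[0.024,0.011,-0.015],[0.024,0.011,-0.015],[0.024,0.011,-0.015],[0.024,0.011,-0.015],[0.024,0.011,-0.015],[0.024,0.011,-0.015],[0.024,0.011,-0.015],[0.024,0.011,-0.015],[0.024,0.011,-0.015],[0.018,0.008,-0.011],[0.009,0.003,-0.003],[0,0,0],[0,0,0],[0,0,0],[0,0,0]], "twist": [[0,0,0],[0,0,0],[0,0,0],[0,0,0],[0,0,0],[0,0,0],[0,0,0],[0,0,0],[0,0,0],[0,0,0],[0,0,0],[0,0,0],[0,0,0],[0,0,0],[0.06,0,0.06],[0.06,0,0.06],[0.064,0,0.063],[0,0,0]]}}

```text
clock: 31.9
position: [0.6009, 0.4311, 0.1347]
tool_rot: [-3.139, 0.785, 1.48]
force: [0.6, -0.7, -1.3]
grip_width: 0.0853
finger_force: 0.0
```

Run:
```python
from h import *
f=shot('top'); print(*mods(f),sep='\n')
p,R=pick((.587,.2925),1.484,-1); print(p); delta(p,R)
print([(d['position'],d['score']) for d in bot.find_in('top','module0_c')],[(d['position'],d['score']) for d in bot.find_in('scene','module0_c')])
```

```text
(array([0.5873, 0.2921]), np.float64(1.541), np.float64(0.092), np.float64(0.065))
[0.58821362 0.3064473  0.01      ]
clk 31.95 pos [0.6006 0.4319 0.1349] z-axis [-0.063 -0.703 -0.708] q [-1.02  1.3   0.55  0.63 -0.    1.87 -0.77] F [-0.8  0.6 -0.1] w 0.0853
 shift [-0.001  -0.001   0.1775] ('rotvec', array([-0.002, -0.001,  0.   ]))
[([0.5856, 0.2876, 0.0287], 0.68)] [([0.5987, 0.2801, 0.0222], 0.74), ([0.5974, -0.2143, 0.0464], 0.5)]
```

>>> {"name": "apply_moves", "arguments": {"claw": [0.085,0.085,0.085,0.085,0.085,0.085,0.085,0.085,0.085], "xyz": [[-0.001,-0.001,0.01],[0,0,0.025],[0,0,0.03],[0,0,0.03],[0,0,0.03],[0,0,0.02],[0,0,0.012],[0,0,0.01],[0,0,0]], "twist": [[0,0,0],[0,0,0],[0,0,0],[0,0,0],[0,0,0],[0,0,0],[0,0,0],[0,0,0],[0,0,0]]}}

```text
clock: 32.95
position: [0.5879, 0.3154, 0.0191]
tool_rot: [-3.14, 0.783, 1.485]
force: [-0.1, -1.0, 0.3]
grip_width: 0.085
finger_force: 0.0
```

Run:
```python
from h import *
p,R=pick((.587,.2923),1.49,-1); delta(p,R)
```

```text
clk 32.95 pos [0.5879 0.3154 0.0191] z-axis [-0.062 -0.703 -0.709] q [-1.04  1.26  0.54  1.1   0.02  1.44 -0.79] F [-0.1 -1.   0.3] w 0.085
 shift [0.     0.0011 0.0129] ('rotvec', array([-0.005, -0.002, -0.003]))
```

Advance and grip, then lift and turn +90° about y.

>>> {"name": "apply_moves", "arguments": {"claw": [0.085,0.085,0.085,0.05,0.05,0.05,0.05,0.05,0.05,0.05,0.05], "xyz": [[0,0.001,0.007],[0,0,0.005],[0,0,0],[0,0,0],[0,0,0],[0,0,0],[0,0,0],[0,0,0],[0,0,0],[0,0,0],[0,0,0]], "twist": [[0,0,0],[0,0,0],[0,0,0],[0,0,0],[0,0,0],[0,0,0],[0,0,0],[0,0,0],[0,0,0],[0,0,0],[0,0,0]], "force": 70}}

```text
clock: 34.05
position: [0.5887, 0.3077, 0.0115]
tool_rot: [3.141, 0.782, 1.484]
force: [-0.3, 4.6, 5.8]
grip_width: 0.0585
finger_force: 75.9
```

>>> {"name": "apply_moves", "arguments": {"claw": [0.05,0.05,0.05,0.05,0.05,0.05,0.05,0.05,0.05,0.05,0.05,0.05,0.05,0.05,0.05,0.05,0.05,0.05,0.05,0.05], "xyz": [[-0.005,0,-0.005],[-0.01,0,-0.01],[-0.02,0,-0.02],[-0.025,0,-0.025],[-0.025,0,-0.025],[-0.02,0,-0.02],[0,0,0],[0,0,0],[0,0,0],[0,0,0],[0,0,0],[0,0,0],[0,0,0],[0,0,0],[0,0,0],[0,0,0],[0,0,0],[0,0,0],[0,0,0],[0,0,0]], "twist": [[0,0,0],[0,0,0],[0,0,0],[0,0,0],[0,0,0],[0,0,0],[0,0.08,0],[0,0.12,0],[0,0.13,0],[0,0.13,0],[0,0.13,0],[0,0.13,0],[0,0.13,0],[0,0.13,0],[0,0.13,0],[0,0.13,0],[0,0.13,0],[0,0.13,0],[0,0.06,0],[0,0,0]]}}

```text
clock: 36.05
position: [0.5884, 0.3038, 0.1575]
tool_rot: [-3.135, -0.739, 1.477]
force: [-0.0, -0.5, -1.4]
grip_width: 0.0581
finger_force: 75.3
```

Run:
```python
from h import *
p,R=place(-.066,-1,height=.14); print(p);delta(p,R)
```

```text
[ 0.58296881 -0.24453777  0.208     ]
clk 36.05 pos [0.5884 0.3038 0.1575] z-axis [ 0.056  0.671 -0.739] q [-0.04  0.67 -0.29  1.84 -0.99  0.63  0.47] F [-0.  -0.5 -1.4] w 0.0581
 shift [-0.3699  0.043  -0.4056] ('rotvec', array([ 0.179,  0.045, -0.194]))
```

>>> {"name": "apply_moves", "arguments": {"claw": [0.05,0.05,0.05,0.05,0.05,0.05,0.05,0.05,0.05,0.05,0.05,0.05,0.05,0.05,0.05,0.05,0.05,0.05,0.05,0.05], "xyz": [[0.015,0,-0.016],[0.026,0,-0.029],[0.026,0,-0.029],[-0.012,0.001,-0.011],[-0.022,0.002,-0.02],[-0.028,0.003,-0.0256],[-0.028,0.003,-0.0256],[-0.028,0.003,-0.0256],[-0.028,0.003,-0.0256],[-0.028,0.003,-0.0256],[-0.028,0.003,-0.0256],[-0.028,0.003,-0.0256],[-0.028,0.003,-0.0256],[-0.028,0.003,-0.0256],[-0.028,0.003,-0.0256],[-0.028,0.003,-0.0256],[-0.028,0.003,-0.0256],[-0.02,0.002,-0.018],[-0.013,0.002,-0.013],[0,0,0]], "twist": [[0,0,0],[0,0,0],[0,0,0],[0,0,0],[0,0,0],[0,0,0],[0,0,0],[0,0,0],[0,0,0],[0,0,0],[0,0,0],[0,0,0],[0,0,0],[0,0,0],[0,0,0],[0,0,0],[0,0,0],[0,0,0],[0,0,0],[0,0,0]]}}

```text
clock: 38.05
position: [0.5842, -0.244, 0.2589]
tool_rot: [-3.133, -0.734, 1.478]
force: [-0.3, -0.7, -2.5]
grip_width: 0.0589
finger_force: 75.4
```

Run:
```python
from h import *
p,R=place(-.066,-1,height=.09); print(p);delta(p,R)
```

```text
[ 0.58296881 -0.24453777  0.158     ]
clk 38.05 pos [ 0.5842 -0.244   0.2589] z-axis [ 0.054  0.668 -0.742] q [ 0.59  0.75  0.02  1.33 -0.63  1.51  0.71] F [-0.3 -0.7 -2.5] w 0.0589
 shift [-0.0681 -0.0005  0.0745] ('rotvec', array([ 0.176,  0.05 , -0.194]))
```

>>> {"name": "apply_moves", "arguments": {"claw": [0.05,0.05,0.05,0.05,0.05,0.05,0.05,0.05,0.05,0.05], "xyz": [[0,0,0],[0,0,0],[0,0,0],[0,0,0],[-0.01,0,0.01],[-0.02,0,0.02],[-0.02,0,0.02],[-0.015,0,0.015],[-0.006,0,0.006],[0,0,0]], "twist": [[0.06,0.02,-0.065],[0.06,0.015,-0.065],[0.056,0.015,-0.064],[0,0,0],[0,0,0],[0,0,0],[0,0,0],[0,0,0],[0,0,0],[0,0,0]]}}

```text
clock: 39.05
position: [0.5847, -0.2408, 0.1581]
tool_rot: [3.138, -0.79, 1.749]
force: [-0.3, -0.6, -0.5]
grip_width: 0.0584
finger_force: 75.6
```

Run:
```python
from h import *
p,R=place(-.066,-1,height=.09); delta(p,R)
f=shot('top'); g=shot('scene')
cv2.imwrite('pics/pl3.png',np.hstack([ov(f,(310,160,410,270),-.066,(.102,.186)),ov(g,(180,160,280,270),-.066,(.102,.186))]))
```

```text
clk 39.05 pos [ 0.5847 -0.2408  0.1581] z-axis [-0.123  0.7   -0.704] q [ 0.58  0.95 -0.03  1.21 -0.53  1.56  0.91] F [-0.3 -0.6 -0.5] w 0.0584
 shift [-0.0024 -0.0023 -0.0023] ('rotvec', array([ 0.001, -0.005,  0.003]))
```

View pics/pl3.png

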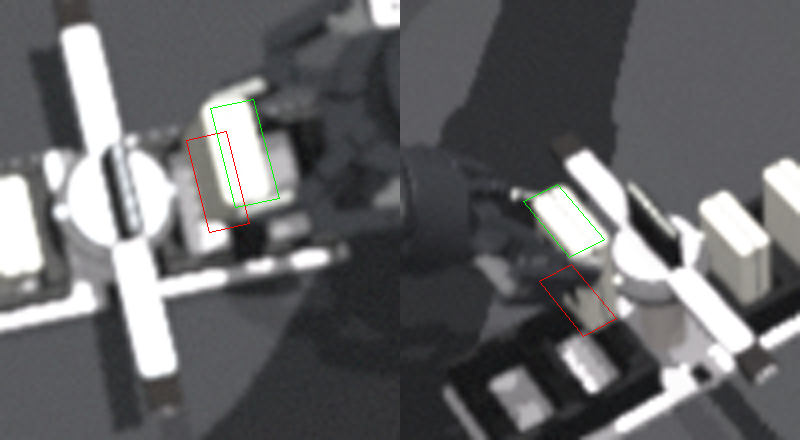

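The held module is upright and sits 3 mm off, consistent with the remaining TCP error. I'll correct that and lower.

>>> {"name": "apply_moves", "arguments": {"claw": [0.05,0.05,0.05,0.05,0.05,0.05,0.05,0.05,0.05,0.05,0.05,0.05,0.05], "xyz": [[-0.0024,-0.0023,-0.0023],[-0.004,0,0.004],[-0.008,0,0.008],[-0.01,0,0.01],[-0.01,0,0.01],[-0.006,0,0.006],[-0.006,0,0.006],[-0.005,0,0.005],[-0.005,0,0.005],[-0.004,0,0.004],[-0.002,0,0.002],[-0.001,0,0.001],[0,0,0]], "twist": [[0,0,0],[0,0,0],[0,0,0],[0,0,0],[0,0,0],[0,0,0],[0,0,0],[0,0,0],[0,0,0],[0,0,0],[0,0,0],[0,0,0],[0,0,0]]}}

```text
clock: 40.45
position: [0.5837, -0.2443, 0.0726]
tool_rot: [3.136, -0.789, 1.752]
force: [-0.4, -0.3, -1.2]
grip_width: 0.0586
finger_force: 75.6
```

Run:
```python
from h import *
p,R=place(-.066,-1); delta(p,R)
```

```text
clk 40.45 pos [ 0.5837 -0.2443  0.0726] z-axis [-0.122  0.699 -0.704] q [ 0.59  1.06 -0.03  1.22 -0.53  1.47  0.97] F [-0.4 -0.3 -1.2] w 0.0586
 shift [-0.0033 -0.0008  0.0032] ('rotvec', array([ 0.001, -0.004,  0.004]))
```

>>> {"name": "apply_moves", "arguments": {"claw": [0.05,0.05,0.05,0.05,0.05,0.085,0.085,0.085,0.085,0.085,0.085,0.085,0.085,0.085,0.085,0.085,0.085,0.085], "xyz": [[-0.001,0,0.001],[-0.001,0,0.001],[-0.001,0,0.001],[-0.0005,0,0.0005],[0,0,0],[0,0,0],[0,0,0],[0,0,0],[0,0,0],[0,0,-0.005],[0,0,-0.01],[0,0,-0.02],[0,0,-0.03],[0,0,-0.04],[0,0,-0.04],[0,0,-0.04],[0,0,-0.02],[0,0,0]], "twist": [[0,0,0],[0,0,0],[0,0,0],[0,0,0],[0,0,0],[0,0,0],[0,0,0],[0,0,0],[0,0,0],[0,0,0],[0,0,0],[0,0,0],[0,0,0],[0,0,0],[0,0,0],[0,0,0],[0,0,0],[0,0,0]]}}

```text
clock: 42.25
position: [0.6086, -0.3871, 0.2115]
tool_rot: [3.131, -0.789, 1.755]
force: [-0.7, 0.2, -0.7]
grip_width: 0.085
finger_force: 0.0
```

Run:
```python
from h import *
f=shot('top'); g=shot('scene'); print(mods(f))
a=ov(f,(270,160,410,260),-.066,(.05,.096),4); b=ov(g,(180,140,320,240),-.066,(.05,.096),4)
cv2.imwrite('pics/pl3b.png',cv2.resize(np.hstack([a,b]),None,fx=.71,fy=.71))
s=bot.observe(); 
delta([.572,-.1825,.3],T(.175,0))
print([(d['position'],d['score']) for c in('top','scene') for d in bot.find_in(c,'module0_c')])
```

```text
[]
clk 42.35 pos [ 0.608  -0.3851  0.2093] z-axis [-0.123  0.701 -0.703] q [ 0.74  1.15 -0.16  0.66 -0.4   1.93  0.78] F [ 0.1 -0.3 -0.4] w 0.0853
 shift [0.2091 0.0008 0.0825] ('rotvec', array([-0.617, -0.621,  1.485]))
[([0.583, -0.2393, 0.099], 0.89), ([0.5976, -0.2554, 0.0839], 0.54)]
```

View pics/pl3b.png

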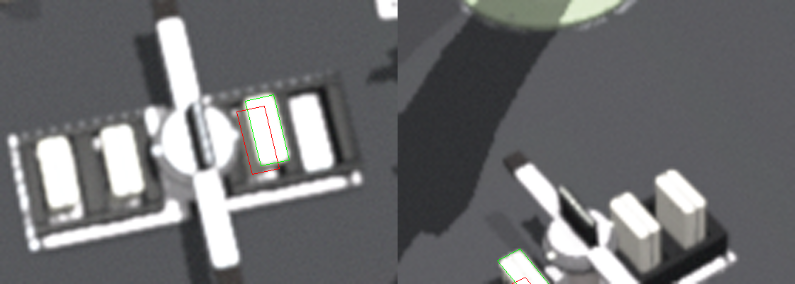

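All three modules are seated. The left panel shows both +y modules and the −y inner one on its outline. Now the collar.

>>> {"name": "apply_moves", "arguments": {"claw": [0.085,0.085,0.085,0.085,0.085,0.085,0.085,0.085,0.085,0.085,0.085,0.085,0.085,0.085,0.085,0.085], "xyz": [[0.01,0,0.002],[0.02,0,0.004],[0.03,0,0.01],[0.03,0,0.012],[0.03,0,0.014],[0.03,0,0.014],[0.03,0,0.014],[0.019,0,0.008],[0.01,0,0.004],[0,0,0],[0,0,0],[0,0,0],[0,0,0],[0,0,0],[0,0,0],[0,0,0]], "twist": [[0,0,0],[0,0,0],[0,0,0],[0,0,0],[0,0,0],[0,0,0],[0,0,0],[0,0,0],[0,0,0],[0,-0.1,0],[0,-0.13,0],[0,-0.13,0],[0,-0.13,0],[0,-0.13,0],[0,-0.13,0],[0,-0.035,0]]}}

```text
clock: 44.05
position: [0.5716, -0.1811, 0.301]
tool_rot: [3.137, -0.001, 1.752]
force: [0.6, 0.4, 0.0]
grip_width: 0.0848
finger_force: 0.0
```

>>> {"name": "apply_moves", "arguments": {"claw": [0.06,0.06,0.06,0.06,0.06,0.06,0.06,0.06,0.06,0.06,0.06,0.06,0.06,0.06], "xyz": [[0,0,0],[0,0,0],[0,0,0],[0,0,0],[0,0,0],[0,0,0],[0,0,0],[0,0,0],[0,0,0],[0,0,0],[0,0,0],[0,0,0],[0,0,0],[0,0,0]], "twist": [[0,0,0.08],[0,0,0.12],[0,0,0.13],[0,0,0.13],[0,0,0.13],[0,0,0.13],[0,0,0.13],[0,0,0.13],[0,0,0.13],[0,0,0.13],[0,0,0.13],[0,0,0.13],[0,0,0.07],[0,0,0]]}}

```text
clock: 45.45
position: [0.5712, -0.1834, 0.3]
tool_rot: [-3.136, -0.002, 0.177]
force: [-0.5, -0.2, -0.1]
grip_width: 0.06
finger_force: 0.0
```

Run:
```python
from h import *
delta([.572,-.1825,.123],T(.175,0))
```

```text
clk 45.45 pos [ 0.5712 -0.1834  0.3   ] z-axis [ 0.001  0.005 -1.   ] q [ 0.03  0.43  0.27  1.6  -0.13  1.13 -1.07] F [-0.5 -0.2 -0.1] w 0.06
 shift [0.0005 0.0002 0.177 ] ('rotvec', array([-0.005, -0.002,  0.002]))
```

>>> {"name": "apply_moves", "arguments": {"claw": [0.06,0.06,0.06,0.06,0.06,0.06,0.06,0.06,0.06,0.0,0.0,0.0,0.0,0.0,0.0,0.0], "xyz": [[0,0,0.015],[0,0,0.025],[0,0,0.03],[0,0,0.03],[0,0,0.03],[0,0,0.02],[0,0,0.015],[0,0,0.012],[0,0,0],[0,0,0],[0,0,0],[0,0,0],[0,0,0],[0,0,0],[0,0,0],[0,0,0]], "twist": [[-0.005,0,0],[0,0,0],[0,0,0],[0,0,0],[0,0,0],[0,0,0],[0,0,0],[0,0,0],[0,0,0],[0,0,0],[0,0,0],[0,0,0],[0,0,0],[0,0,0],[0,0,0],[0,0,0]], "force": 30}}

```text
clock: 47.05
position: [0.5724, -0.1822, 0.1242]
tool_rot: [-3.141, -0.004, 0.18]
force: [-2.5, 5.0, 7.5]
grip_width: 0.0133
finger_force: 31.8
```

>>> {"name": "apply_moves", "arguments": {"claw": [0,0,0,0,0,0,0,0,0,0,0,0,0,0,0,0,0,0,0], "xyz": [[0,0,0],[0,0,0],[0,0,0],[0,0,0],[0,0,0],[0,0,0],[0,0,0],[0,0,0],[0,0,0],[0,0,0],[0,0,0],[0,0,0],[0,0,0],[0,0,0],[0,0,0],[0,0,0],[0,0,0],[0,0,0],[0,0,0]], "twist": [[0,0,-0.05],[0,0,-0.08],[0,0,-0.1],[0,0,-0.1],[0,0,-0.1],[0,0,-0.1],[0,0,-0.1],[0,0,-0.1],[0,0,-0.1],[0,0,-0.1],[0,0,-0.1],[0,0,-0.1],[0,0,-0.1],[0,0,-0.1],[0,0,-0.1],[0,0,-0.1],[0,0,-0.04],[0,0,0],[0,0,0]]}}

```text
clock: 48.95
position: [0.5722, -0.1821, 0.1242]
tool_rot: [3.138, -0.001, 1.75]
force: [-3.2, 4.8, 8.7]
grip_width: 0.0137
finger_force: 31.9
```

Run:
```python
from h import *
delta([.572,-.1825,.123],T(.175+1.571,0))
```

```text
clk 48.95 pos [ 0.5722 -0.1821  0.1242] z-axis [ 0.004  0.001 -1.   ] q [ 0.36  0.62 -0.21  1.75  0.17  0.79  0.24] F [-3.2  4.8  8.7] w 0.0137
 shift [-0.0004 -0.0003  0.0012] ('rotvec', array([ 0.004, -0.001,  0.004]))
```

Turned. I'll release, rise clear and check.

>>> {"name": "apply_moves", "arguments": {"claw": [0.06,0.06,0.06,0.06,0.06,0.06,0.06,0.06,0.06,0.06,0.06,0.06,0.06,0.06,0.06,0.06,0.06,0.06], "xyz": [[0,0,0],[0,0,0],[0,0,0],[0,0,0],[0,0,-0.01],[0,0,-0.02],[0,0,-0.03],[0,0,-0.03],[0,0,-0.03],[0,0,-0.02],[0.02,0,0],[0.04,0,0],[0.04,0,0],[0.04,0,0],[0.04,0,0],[0.04,0,0],[0.03,0,0],[0,0,0]], "twist": [[0,0,0],[0,0,0],[0,0,0],[0,0,0],[0,0,0],[0,0,0],[0,0,0],[0,0,0],[0,0,0],[0,0,0],[0,0,0],[0,0,0],[0,0,0],[0,0,0],[0,0,0],[0,0,0],[0,0,0],[0,0,0]]}}

```text
clock: 50.75
position: [0.5265, 0.0675, 0.2644]
tool_rot: [3.137, -0.002, 1.755]
force: [0.5, -1.1, 0.5]
grip_width: 0.0599
finger_force: 0.0
```

Run:
```python
from h import *
f=shot('top'); g=shot('scene'); overlay(f,DOCK,np.pi/2,'end.png',(260,160,410,260),5)
x=cv2.imread('pics/end.png'); b=cv2.resize(g['img'],(666,500))[:,:,::-1]
cv2.imwrite('pics/end2.png',cv2.resize(np.hstack([x,b]),(800,283)))
```

```text
(no output)
```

View pics/end2.png

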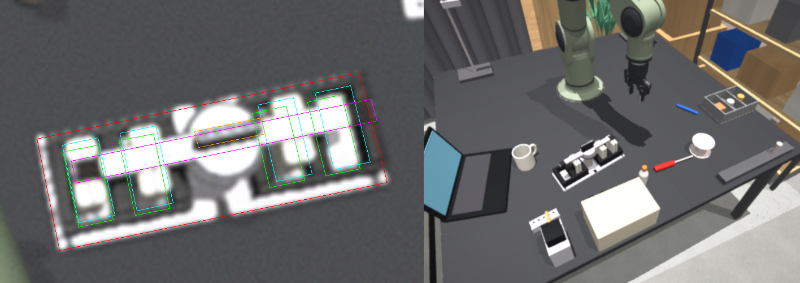

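The arms lie on the locked-mark overlay over the standing modules, the bystanders stand, and no modules are left on the bench.

```bash
python3 -c "
from workcell import bot
print(bot.job_done())"
```

```text
the job is handed in; nothing more can be done
None
```

The job is handed in at about 51 s on the robot clock: the three modules present stand in their bays, the collar is turned to its locked mark over them, and the spool, bottle and mug are still upright. `job_done()` returned no verdict; this is from the last camera check.

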